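Fit a new cartridge in the water dispenser's filter drawer

ROBOT

A 6-joint arm with a two-finger parallel gripper is mounted at the origin on a cart in front of the work surface, level with it; the furniture and walls round the work are solid. World frame = base frame: x ahead of the robot, y to its left, z up, the work surface at z = 0. Lengths are in m, angles in rad, forces in N, time in s.
With the tool pointing down it reaches from about 0.375 to 0.9 m from the base axis. Payload 3.1 kg.
Tool frame: the origin (TCP) lies midway between the tips of the shut fingers; the grasp point (between the pads) lies 19 mm behind it; z points along the fingers, y is the line along which they close (so a half turn about z gives the same grasp; the last joint's range is limited). The gripper opens to 87 mm and grips with 3 to 60 N. Pads are 19 mm wide; open, the fingers measure 117 mm over their backs; the gripper's body (75 mm by 190 mm) begins 51 mm behind the grasp point.
Start: joints at [1.05, 0.527, 1.433, -0, 1.181, -0.178], TCP at [0.21, 0.589, 0.223] pointing down, gripper open.
Joint ranges: [-3.08, 3.08], [-0.75, 2.2], [0.22, 2.44], [-1.43, 4.57], [0, 2.65], [-2.85, 2.85]. Speed limits (rad/s): [2.79, 2.79, 3.14, 3.14, 3.14, 3.14].

INTERFACE

Orientations are given as a unit quaternion [x, y, z, w].
In Python, from rig import robot gives the robot as it stands.
- The arm moves only by the shell command python3 -m jog 'ROWS' [FORCE]. ROWS is a JSON object of lists of equal length, an entry for each row: "dp": the shift along the tool's x, y, z in mm, a list of three; "delta_rot": the turn, a rotation vector about the tool's x, y, z in rad, a list of three; "gripper": the opening, from -1 (shut) to 1 (fully open). A call has 1 to 12 rows; each row is the pose to reach, as a shift and turn from the pose commanded when the call began, along the tool's axes at that moment; what a row does not reach only later rows make up. A row lasts 1/10 s, in which the tool goes at most 50 mm and 8.59 degrees, less where a joint would pass 70% of its speed; a pose out of reach is approached as far as the arm can. A call with a gripper value outside its range is refused whole. The fingers move at their own pace and stop on an object; FORCE is the grip in N (left out, the last holds). Time passes only in rows, so rows that repeat a pose let the fingers close. It gives the time, the measured TCP pose, the force, the opening and the grip force at its end, in the units of the state.
- robot.get_obs(): the state, without advancing time (a new reading comes with each control period).
- robot.camera(name): name is "scene" or "top" or "wrist"; returns the picture (384x512x3 uint8, red, green, blue); there is no depth.
- robot.camera_model(name): a dict with "fx", "fy", "cx", "cy" (pixels), "xyz" and "orientation" of the camera in the world; the wrist camera has in their place "T_tool_cam" (4x4, takes a point from camera to tool coordinates, whose origin is the TCP and whose axes are the flange's). Camera axes: x right, y down, z forward; pixel columns grow to the right and rows downward; lengths in m; the calibration is good to about 2 mm. A picture is of the moment at which its call begins: read the wrist's pose just before it. camera_model takes no time and is no camera call.
- robot.hand_in(): hands the job in; it is judged then, once.
Trained networks look in the newest picture that a camera, given by its name, has taken for a name from the list of things; names that differ only in an ending like _2 or _b are one class to them, and where a whole thing is asked for, a point or a joint stands for the part that bears it (a point fixed in the world has none). Each returns a list of dicts, best first, with "score" (0 to 1); they miss things now and then, are a little off and sometimes report something else, mostly with a low value. They report only what shows in the picture. A call takes as long as a camera call.
- robot.search_frame(name, camera): "rect" ([left, top, right, bottom] in pixels, round what is visible of it).
The state is a dict: "time": time; "q": joint angles; "joint_velocities": joint speeds; "joint_torque": joint torques, N m; "position": TCP position; "tool_rot": TCP orientation; "ft_force": force on the tool from outside, world axes, zero at the start; "moment": the same for the moment, N m; "grip_width": finger opening in m; "grip_force": force on a finger pad.
Only numpy, scipy, OpenCV 4.12 (cv2) and the standard library are available. Lean on these libraries where they do the work, as an engineer would, in place of code of your own. Each camera call takes 0.05 s, during which the arm holds its last target. There are 200 camera calls.

TASK

Change the filter of the countertop water dispenser: swing both ajar flaps of the small carton well back past upright and leave them so, lift out the new cartridge, and lay it in the cradle of the open filter drawer with its narrow neck in the forked end, letting go while the drawer is still open. Then push the drawer home until the catch takes it and its front is flush with the housing. Do not drop the cartridge, and leave the other loose things on the worktop where they are.

Things in the scene. Friction and masses are not known exactly. Their poses are not given: they have to be found in the camera images.
- dispenser: White countertop water dispenser, fixed: base 170 deep (its x) x 200 wide (its y) x 106 high with the filter drawer in its front; on the rear of the base (x > 17 mm) a tower with a dark panel and a short steel spout, 237 high. Origin: centre of the footprint, on the worktop. Its front looks to its own -x, at x = -85 mm; the drawer slides along x.
- drawer (a joint): Opening of the filter drawer in m: 0 = home, front panel flush with the housing; grows to 0.142 (stop) as it comes out along the dispenser's -x; starts nearly fully out. A spring ball catch must be ridden over (a firm 10 to 15 N) in the last 12 to 6 mm; past it the catch draws the drawer to 0. The drawer also has some sliding friction (1 to 2 N).
- drawer_pull (a point): Middle of the front edge of the drawer's pull lip (80 wide, 9 high, 13 proud of the grey front panel), 80 above the worktop; axes as the dispenser; moves with the drawer. The panel is 176 wide, from 13 to 91 above the worktop; this edge is where to push, in the dispenser's +x. At home this point is 98 mm in front of the dispenser's origin.
- cradle (a point): Where the seated cartridge's origin lies, 52 above the worktop; axes as the dispenser, cartridge axis along y. V saddles 10 thick at y = -38 and +34; between them finger room down to the floor, 34 below. In x the front panel (top 91 up) is 57 off and, drawer 0.130 open, the housing (106 high) 65. An end stop (y = -64) and a fork (y = +58), tops 7 over the axis, leave 3 mm end play.
- cradle_fork (a point): Where the tip of the cartridge's neck lies when seated: 84 mm from cradle along the dispenser's +y. The neck goes down between the two prongs of the fork (gap 32).
- cradle_stop (a point): Where the flat end of the cartridge lies when seated: 60 mm from cradle along the dispenser's -y, at a full-width end stop.
- carton: Small brown carton, fixed, open-topped but for two long flaps: 138 (its x) x 168 (its y) x 92 high, walls 4. Origin: centre of the footprint on the worktop, z up. End flaps hang outside its two y ends (about 15 mm out). Inside, two board inserts at y = -48 and +20, 6 thick and 36 high, carry the cartridge along y; between them the box is free 130 wide in x.
- near_flap (a joint): Angle in rad of the flap hinged on the carton's -x top edge (x = -68 mm, z = 92, hinge along y): 0 = flat shut, pi/2 = upright, up to 2.6 = folded out and down; stiff, stays where it is left; starts ajar at about 0.85 to 1.2. The flap is 67 from hinge to free edge, 164 long, 3 thick.
- far_flap (a joint): The same for the flap hinged on the carton's +x top edge (x = +68 mm, z = 92).
- near_flap_edge (a point): Middle of the free edge of the near flap.
- far_flap_edge (a point): Middle of the free edge of the far flap.
- cartridge: The new filter cartridge, white, lying in the carton with its axis about 46 above the worktop: body 52 diameter x 114 long, then at one end a neck 24 diameter x 30 long with two black rings; 144 overall, about 0.22 kg. Origin: on the axis, 60 from the flat end; its y axis points along the axis to the neck (+84 to the neck's tip).
- neck_tip (a point): Tip of the cartridge's neck, on the axis.
- cap_end (a point): Centre of the cartridge's flat end.
- spent_cartridge: The old cartridge, same shape, standing neck up on the worktop; leave it. Origin on its axis 60 above the worktop.
- grease_tub: Small tub with a blue lid, 48 diameter x 32 high; leave it. Origin: centre of the underside.
- tds_meter: White pen meter 148 x 30 x 18, lying along its y; leave it.
- driver_ph: Screwdriver 204 x 29 x 28, lying along its y; leave it.

How it is judged:
By the outcome, as a careful person would: the job done as asked, in the order asked, and still so for the second after the job is handed in, with the robot touching nothing.
It also fails if it takes over 72 s, if anything falls off the work surface, if the arm or the gripper's body presses on something with over 40 N, if the wrist force passes 120 N, or if a joint passes its speed limit or range.

## Working session

There is one attempt and no reset: what is moved stays moved. The work goes in short steps, Python scripts to look and compute and a shell command to move; the robot and the scene stay as the last step left them, time stands still between calls to the robot, and variables do not carry over. Pictures are saved under pics/ and viewed, at most 10 in all, crops included, and the job is handed in when it is done.

```bash
mkdir -p pics; ls; python3 - <<'E'
from rig import robot
import cv2,numpy as np
o=robot.get_obs();print({k:np.round(v,3).tolist() for k,v in o.items()})
for c in("scene","top"):
    im=robot.camera(c);cv2.imwrite(f"pics/{c}0.png",im[:,:,::-1])
    m=robot.camera_model(c);print(c,m)
    for n in("dispenser","drawer_pull","carton","near_flap","cartridge","neck_tip","spent_cartridge","grease_tub","tds_meter","driver_ph"):
        print(n,[(np.round(d["rect"]).tolist(),round(d["score"],2)) for d in robot.search_frame(n,c)[:2]])
print(robot.camera_model("wrist"))
a=cv2.imread("pics/scene0.png");b=cv2.imread("pics/top0.png")
E
```

```text
pics
{'time': 0.0, 'q': [1.049, 0.528, 1.434, -0.0, 1.181, -0.179], 'joint_velocities': [0.001, -0.001, 0.0, -0.0, 0.0, 0.0], 'joint_torque': [0.001, -44.004, -17.659, 0.063, 0.058, -0.0], 'position': [0.21, 0.588, 0.222], 'tool_rot': [0.171, 0.985, -0.001, -0.0], 'ft_force': [-0.045, 0.522, 0.315], 'moment': [-0.036, -0.025, 0.018], 'grip_force': 0.0, 'grip_width': 0.087}
scene {'fx': 422.27840144158347, 'fy': 422.27840144158347, 'cx': 256.6681298559151, 'cy': 188.0229815781794, 'xyz': array([-0.0511541 , -0.17427018,  0.69527456]), 'orientation': array([ 0.72170216, -0.55087794,  0.24587259, -0.3394498 ])}
dispenser [([133.0, 81.0, 255.0, 241.0], 0.97)]
drawer_pull [([165.0, 180.0, 254.0, 242.0], 0.95)]
carton [([290.0, 180.0, 335.0, 254.0], 0.58)]
near_flap []
cartridge []
neck_tip [([326.0, 223.0, 329.0, 229.0], 0.51)]
spent_cartridge [([253.0, 124.0, 279.0, 182.0], 0.71)]
grease_tub [([196.0, 256.0, 223.0, 287.0], 0.81)]
tds_meter [([284.0, 164.0, 315.0, 202.0], 0.63), ([166.0, 180.0, 252.0, 242.0], 0.55)]
driver_ph [([196.0, 278.0, 299.0, 313.0], 0.64)]
top {'fx': 368.753279162
[... 499 characters left out ...]
)]
spent_cartridge [([169.0, 155.0, 259.0, 238.0], 0.6)]
grease_tub [([231.0, 252.0, 252.0, 277.0], 0.74), ([169.0, 157.0, 258.0, 241.0], 0.28)]
tds_meter [([267.0, 108.0, 310.0, 157.0], 0.77)]
driver_ph [([243.0, 255.0, 313.0, 298.0], 0.83)]
{'fx': 285.5290241220496, 'fy': 285.5290241220496, 'cx': 258.4363078852505, 'cy': 193.70727104170962, 'T_tool_cam': array([[-9.14987729e-04, -9.67658662e-01, -2.52261525e-01,
         6.74156748e-02],
       [ 9.99999418e-01, -1.02971403e-03,  3.22778143e-04,
         1.12304051e-03],
       [-5.72096298e-04, -2.52261083e-01,  9.67659041e-01,
        -1.62193285e-01],
       [ 0.00000000e+00,  0.00000000e+00,  0.00000000e+00,
         1.00000000e+00]])}
```

```bash
python3 - <<'E'
import cv2
a=cv2.imread("pics/scene0.png")[70:320,120:420];b=cv2.imread("pics/top0.png")[95:305,120:400]
cv2.imwrite("pics/s1.png",cv2.resize(a,None,fx=2.4,fy=2.4,interpolation=cv2.INTER_CUBIC));cv2.imwrite("pics/t1.png",cv2.resize(b,None,fx=2.8,fy=2.8,interpolation=cv2.INTER_CUBIC))
E
```

```text
(no output)
```

View pics/s1.png

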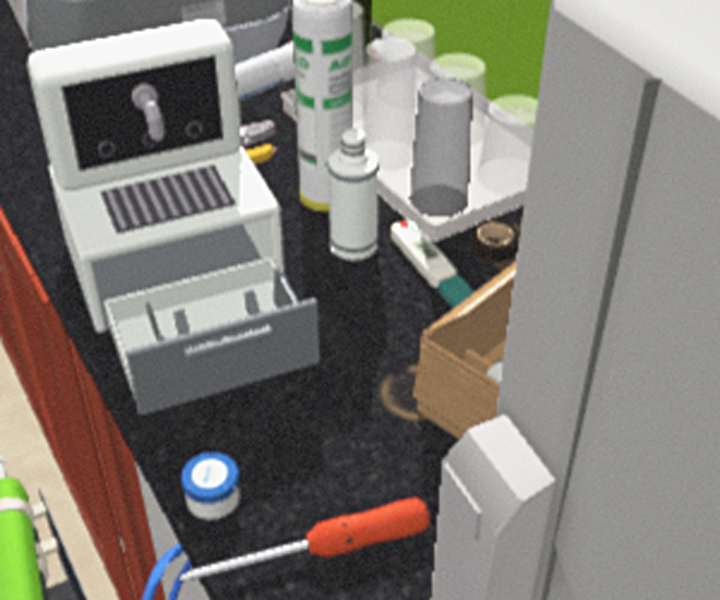

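View pics/t1.png

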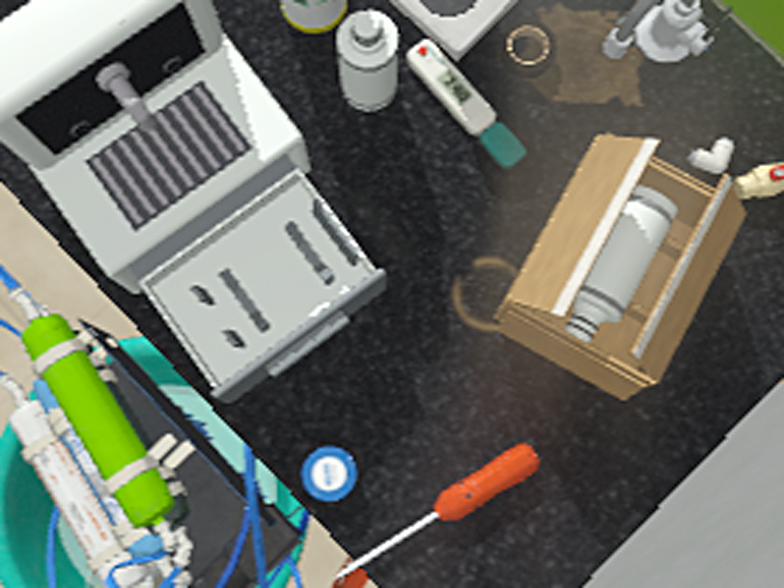

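The pictures show the open drawer with the fork at left (top crop 218,315) and the stop at right (335,232). The carton has both flaps ajar, and the cartridge's neck tip is at about (580,330), cap at (655,195), so the neck points down-left. A grey solid column is at lower right.

```bash
cat > h.py <<'E'
import numpy as np, cv2
from scipy.spatial.transform import Rotation as R
from scipy.optimize import least_squares
from rig import robot
def cam(name,o=None):
    m=robot.camera_model(name); K=np.array([[m["fx"],0,m["cx"]],[0,m["fy"],m["cy"]],[0,0,1]])
    T=np.eye(4)
    if name=="wrist":
        o=o or robot.get_obs(); T[:3,:3]=R.from_quat(o["tool_rot"]).as_matrix();T[:3,3]=o["position"];T=T@m["T_tool_cam"]
    else: T[:3,:3]=R.from_quat(m["orientation"]).as_matrix();T[:3,3]=m["xyz"]
    return K,T
def proj(C,P):
    K,T=C;q=(np.atleast_2d(P)-T[:3,3])@T[:3,:3]; q=q@K.T; return q[:,:2]/q[:,2:]
def unproj(C,uv,z):
    K,T=C;uv=np.atleast_2d(uv);d=np.c_[uv,np.ones(len(uv))]@np.linalg.inv(K).T@T[:3,:3].T
    return T[:3,3]+d*((z-T[2,3])/d[:,2])[:,None]
def rot(yaw): c,s=np.cos(yaw),np.sin(yaw); return np.array([[c,-s,0],[s,c,0],[0,0,1]])
def world(pose,P): return np.atleast_2d(P)@rot(pose[2]).T+np.r_[pose[:2],0]
def fit(obs,guess):  # obs: list (cam,[local pts],[pix])
    f=lambda p:np.concatenate([(proj(C,world(p,L))-U).ravel() for C,L,U in obs])
    r=least_squares(f,guess,loss="soft_l1");return r.x,np.round(f(r.x).reshape(-1,2),1)
E
python3 - <<'E'
from h import *
C=cam("top");u=lambda p,z:np.round(unproj(C,np.array(p)/2.8+[120,95],z),3).tolist()
print("rim",u([(598,135),(500,308),(745,210),(657,382)],.092))
print("cart neck,cap",u([(580,330),(655,195)],.046))
print("tub",u([(330,473)],.032),"driver",u([(535,455),(345,580)],.014),"tds",u([(415,50),(515,155)],.01),"spent",u([(367,28)],.144))
print("drawer panel top corners L,R",u([(218,395),(384,275)],.091),"stop",u([(335,232)],.059),"fork",u([(202,295),(233,338)],.059))
print("housing front edge",u([(118,262),(303,160)],.106))
print("column", u([(784,378),(580,588)],0))
E
```

```text
rim [[0.723, -0.149, 0.092], [0.573, -0.064, 0.092], [0.659, -0.271, 0.092], [0.514, -0.192, 0.092]]
cart neck,cap [[0.561, -0.139, 0.046], [0.683, -0.208, 0.046]]
tub [[0.436, 0.076, 0.032]] driver [[0.454, -0.103, 0.014], [0.346, 0.062, 0.014]] tds [[0.832, 0.005, 0.01], [0.73, -0.089, 0.01]] spent [[0.795, 0.048, 0.144]]
drawer panel top corners L,R [[0.498, 0.166, 0.091], [0.6, 0.032, 0.091]] stop [[0.643, 0.075, 0.059]] fork [[0.586, 0.189, 0.059], [0.549, 0.161, 0.059]]
housing front edge [[0.605, 0.251, 0.106], [0.694, 0.101, 0.106]]
column [[0.526, -0.331, 0.0], [0.341, -0.143, 0.0]]
```

```bash
python3 - <<'E'
import cv2,numpy as np
a=cv2.imread("pics/scene0.png");b=cv2.imread("pics/top0.png")
cv2.imwrite("pics/both.png",cv2.resize(np.hstack([a,b]),(800,300),interpolation=cv2.INTER_AREA))
E
```

```text
(no output)
```

View pics/both.png

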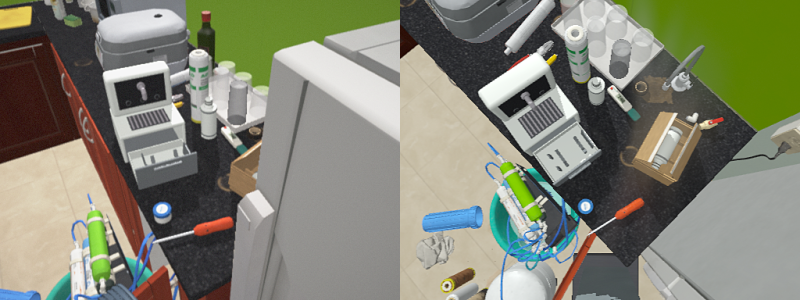

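The wide view shows a tall fridge closing off the right end of the counter. I need its corner relative to the arm's path.

```bash
python3 - <<'E'
import cv2,numpy as np
a=cv2.imread("pics/scene0.png")[:,260:512];b=cv2.imread("pics/top0.png")[200:384,232:512]
a=cv2.resize(a,(394,600),interpolation=cv2.INTER_CUBIC);b=cv2.resize(b,(400,263),interpolation=cv2.INTER_CUBIC)
c=np.zeros((600,800,3),np.uint8);c[:,:394]=a;c[:263,400:]=b;cv2.imwrite("pics/fr.png",c)
from h import *
C=cam("top");print(np.round(proj(C,[[0,0,0],[.447,.032,0],[.2,0,0],[.3,-.1,0],[.3,-.1,.5]]),0).tolist())
C=cam("scene");print(np.round(proj(C,[[.3,-.1,0],[.3,-.1,.3],[.24,-.04,0]]),0).tolist())
E
```

```text
[[268.0, 460.0], [256.0, 260.0], [268.0, 366.0], [310.0, 322.0], [376.0, 399.0]]
[[279.0, 361.0], [282.0, 242.0], [234.0, 386.0]]
```

View pics/fr.png

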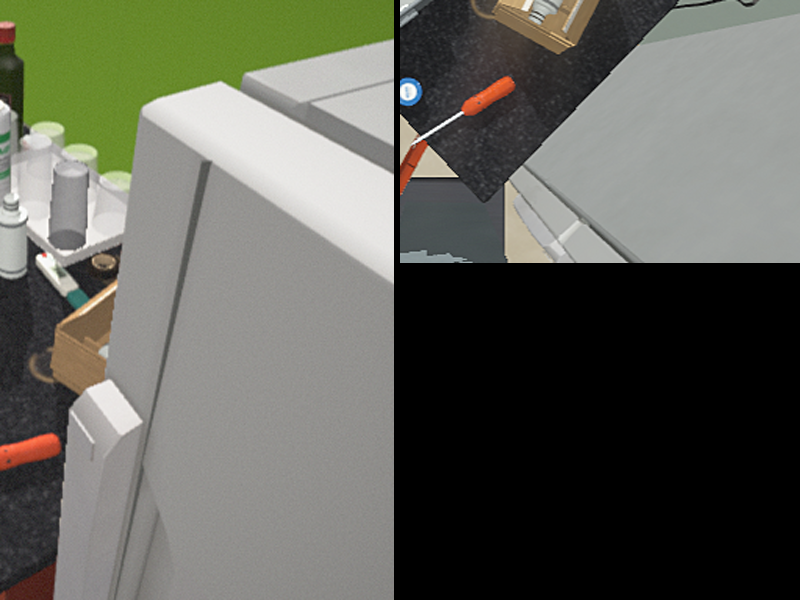

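```bash
python3 - <<'E'
from h import *
def ray(c,uv):
    K,T=cam(c);d=T[:3,:3]@np.linalg.inv(K)@np.r_[uv,1];d/=np.hypot(*d[:2]);return d
S=lambda x,y:(x/1.5635+260,y/1.5635); Tp=lambda x,y:((x-400)/1.4286+232,y/1.4286+200)
for n,p in dict(edgetop=(143,105),edgelow=(105,380),seamtop=(210,162),seamlow=(140,460),handletopL=(75,405),handleR=(140,425),topback=(245,75),bandR=(394,283),backtopcorner=(220,85)).items():
    d=ray("scene",S(*p));print("S",n,"az %.1f slope %.2f"%(np.degrees(np.arctan2(d[1],d[0])),d[2]))
for n,p in dict(seam0=(525,175),seam1=(640,263),sideR=(648,43),sideR2=(800,13),ccorner=(487,202),handlej=(585,222),handleend=(515,200),doorcorner=(512,168),dooredge2=(620,263)).items():
    d=ray("top",Tp(*p));w=unproj(cam("top"),Tp(*p),0)[0];w6=unproj(cam("top"),Tp(*p),.55)[0];print("T",n,"az %.1f"%np.degrees(np.arctan2(d[1],d[0])),"z0",w.round(3)[:2],"z.55",w6.round(3)[:2])
o=robot.camera_model("scene");print(R.from_quat(o["orientation"]).as_matrix().round(2))
E
```

```text
S edgetop az 2.9 slope -0.45
S edgelow az 3.1 slope -1.08
S seamtop az -3.8 slope -0.53
S seamlow az -3.0 slope -1.34
S handletopL az 6.5 slope -1.18
S handleR az -2.1 slope -1.21
S topback az -5.0 slope -0.39
S bandR az -21.7 slope -0.67
S backtopcorner az -3.2 slope -0.41
T seam0 az -133.4 z0 [ 0.3   -0.123] z.55 [ 0.386 -0.032]
T seam1 az -129.5 z0 [ 0.165 -0.309] z.55 [ 0.33  -0.109]
T sideR az -78.1 z0 [ 0.526 -0.345] z.55 [ 0.48  -0.124]
T sideR2 az -78.1 z0 [ 0.583 -0.618] z.55 [ 0.503 -0.237]
T ccorner az -154.6 z0 [ 0.255 -0.059] z.55 [ 0.368 -0.005]
T handlej az -130.9 z0 [ 0.227 -0.222] z.55 [ 0.356 -0.073]
T handleend az -143.6 z0 [ 0.259 -0.106] z.55 [ 0.369 -0.025]
T doorcorner az -135.5 z0 [ 0.311 -0.101] z.55 [ 0.391 -0.023]
T dooredge2 az -132.4 z0 [ 0.164 -0.277] z.55 [ 0.33  -0.096]
[[ 0.27 -0.63  0.73]
 [-0.96 -0.16  0.22]
 [-0.02 -0.76 -0.65]]
```

```bash
cat >> h.py <<'E'
def togo(p=None,ydeg=None,o=None):
    """tool-frame dp (mm) and turn about tool z (rad) to TCP p, tool y at world angle ydeg"""
    o=o or robot.get_obs();M=R.from_quat(o["tool_rot"]).as_matrix()
    d=np.zeros(3) if p is None else np.array(p)-o["position"]
    a=0
    if ydeg is not None:
        a=-np.radians(ydeg)+np.arctan2(M[1,1],M[0,1]);a=(a+np.pi/2)%np.pi-np.pi/2
    tilt=np.cross(M[:,2],[0,0,-1])@M
    print("dp",np.round(M.T@d*1000,1).tolist(),"rz %.3f"%a,"tilt",np.round(tilt,4).tolist(),"n50 %.1f"%(np.linalg.norm(d)/.05),"t",round(float(o["time"]),2),"pos",np.round(o["position"],4).tolist(),"F",np.round(o["ft_force"],1).tolist(),"grip",round(float(o["grip_width"]),4),round(float(o["grip_force"]),1))
E
python3 -c "
from h import *
togo([.45,.12,.25],60.5)"
```

```text
dp [-383.5, -360.7, -27.4] rz 0.172 tilt [0.0, 0.0, 0.0] n50 10.5 t 1.1 pos [0.21, 0.5886, 0.2226] F [-0.0, -0.4, -0.3] grip 0.0872 0.0
```

```bash
python3 -m jog '{"dp":[[-384,-361,-27],[-384,-361,-27],[-384,-361,-27],[-384,-361,-27],[-384,-361,-27],[-384,-361,-27],[-384,-361,-27],[-384,-361,-27],[-384,-361,-27],[-384,-361,-27],[-384,-361,-27],[-384,-361,-27]],"delta_rot":[[0,0,0.17],[0,0,0.17],[0,0,0.17],[0,0,0.17],[0,0,0.17],[0,0,0.17],[0,0,0.17],[0,0,0.17],[0,0,0.17],[0,0,0.17],[0,0,0.17],[0,0,0.17]],"gripper":[-1,-1,-1,-1,-1,-1,-1,-1,-1,-1,-1,-1]}' 5
python3 - <<'E'
from h import *
o=robot.get_obs();im=robot.camera("wrist");cv2.imwrite("pics/w1.png",cv2.resize(im[:,:,::-1],(800,600),interpolation=cv2.INTER_CUBIC))
import pickle;pickle.dump(o,open("w1.pkl","wb"));togo([.617,-.169,.24],60.5)
E
```

```text
time: 2.3
position: [0.453, 0.1165, 0.2501]
tool_rot: [0.256, 0.967, -0.0, 0.002]
ft_force: [-0.6, 0.4, 0.3]
grip_width: 0.0028
grip_force: 0.0
dp [-285.9, -167.8, 9.8] rz -0.002 tilt [0.0006, 0.0005, 0.0] n50 6.6 t 2.35 pos [0.4513, 0.1182, 0.2498] F [-0.1, 1.3, -0.1] grip 0.0017 0.0
```

View pics/w1.png

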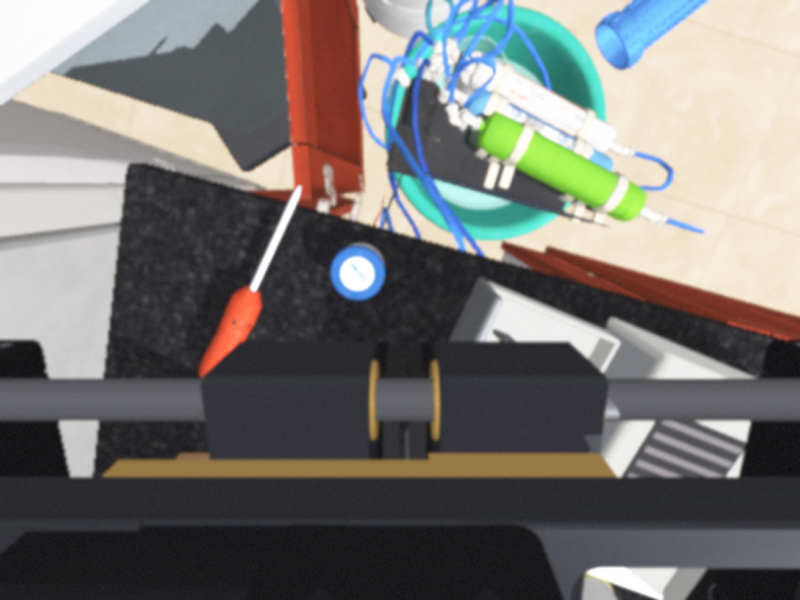

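The wrist camera looks back towards the robot and the gripper body hides half the view, so I will refine positions from the saved top picture.

```bash
python3 - <<'E'
import cv2,numpy as np
b=cv2.imread("pics/top0.png")
c=np.zeros((440,800,3),np.uint8)
for k,(x,y) in enumerate(((168,150),(294,136))):
    c[:,400*k:400*k+400]=cv2.resize(b[y:y+110,x:x+100],(400,440),interpolation=cv2.INTER_LANCZOS4)
c=cv2.convertScaleAbs(c,alpha=1.1)
cv2.imwrite("pics/tz.png",c)
E
```

```text
(no output)
```

View pics/tz.png

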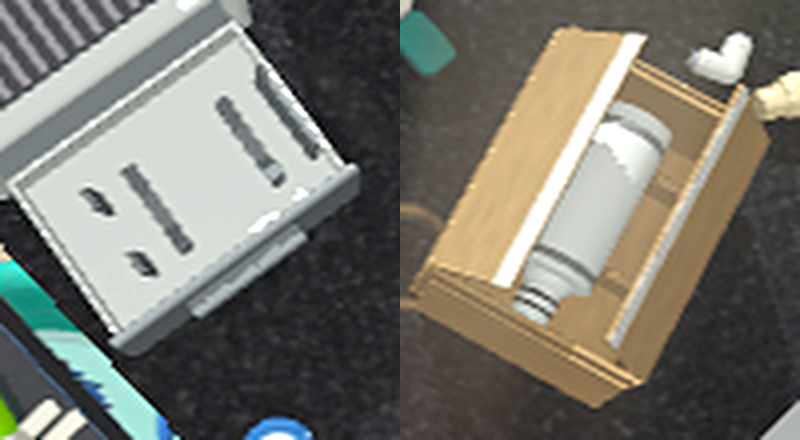

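```bash
python3 - <<'E'
from h import *
C=cam("top")
D=lambda u,v:((u+.5)/4-.5+168,(v+.5)/4-.5+150); B=lambda u,v:((u-399.5)/4-.5+294,(v+.5)/4-.5+136)
L=np.array([(0,60,55),(0,-66,55),(0,34,40),(0,-38,40),(-78,40,84),(-78,-40,84),(-65,88,91),(-65,-88,91)])/1000
U=np.array([D(120,231),D(287,112),D(156,208),D(250,140),D(196,317),D(306,238),D(120,350),D(358,180)])
p,r=fit([(C,L,U)],[.6,.12,.6]);print("cradle",p.round(4),np.degrees(p[2]).round(1),r.tolist())
w=world(p,[(0,0,.052),(-.078,0,.08),(.057,0,.106)]);print(w.round(4).tolist())
# housing front face line, at z .106
h=unproj(C,[(118/2.8+120,262/2.8+95),(303/2.8+120,160/2.8+95)],.106);print("housing in cradle frame",((h-np.r_[p[:2],0])@rot(p[2])).round(3).tolist())
L=np.array([(69,-84,92),(69,84,92),(-69,84,92),(-69,-84,92)])/1000
U=np.array([B(556,30),B(430,268),B(643,382),B(768,140)])
q,r=fit([(C,L,U)],[.617,-.169,1.06]);print("carton",q.round(4),np.degrees(q[2]).round(1),r.tolist())
t=unproj(C,[B(530,316)],.046)[0];c=unproj(C,[B(643,112)],.060)[0]
for x in (t,c): print(x.round(4),((x-np.r_[q[:2],0])@rot(q[2])).round(4))
# flap edges: v-crop points
for n,pp in dict(far=[B(643,35),B(505,287)],near=[B(745,90),B(612,345)]).items():
    for z in(.14,.15):print(n,z,((unproj(C,pp,z)-np.r_[q[:2],0])@rot(q[2])).round(3).tolist())
togo([*q[:2],.17],np.degrees(q[2]))
E
```

```text
cradle [0.6039 0.1315 0.5944] 34.1 [[-2.4, -0.4], [-0.4, 1.4], [-1.4, 0.5], [-0.4, 1.8], [1.6, -0.5], [3.0, 0.5], [-0.5, -2.2], [4.1, -1.2]]
[[0.6039, 0.1315, 0.052], [0.5393, 0.0879, 0.08], [0.6512, 0.1635, 0.106]]
housing in cradle frame [[0.068, 0.098, 0.106], [0.057, -0.076, 0.106]]
carton [ 0.6187 -0.1696  1.0789] 61.8 [[0.6, -0.7], [-0.6, 0.6], [-0.2, 1.1], [0.2, -1.1]]
[ 0.5571 -0.1363  0.046 ] [0.0002 0.0699 0.046 ]
[ 0.6821 -0.2056  0.06  ] [-0.0018 -0.0729  0.06  ]
far 0.14 [[0.027, -0.084, 0.14], [0.03, 0.081, 0.14]]
far 0.15 [[0.028, -0.08, 0.15], [0.03, 0.083, 0.15]]
near 0.14 [[-0.037, -0.083, 0.14], [-0.035, 0.081, 0.14]]
near 0.15 [[-0.035, -0.078, 0.15], [-0.034, 0.083, 0.15]]
dp [-287.6, -167.5, 79.8] rz -0.025 tilt [0.0006, 0.0005, 0.0] n50 6.8 t 2.35 pos [0.4513, 0.1182, 0.2498] F [-0.1, 1.3, -0.1] grip 0.0017 0.0
```

```bash
python3 - <<'E'
from h import *
C=cam("top")
D=lambda u,v:((u+.5)/4-.5+168,(v+.5)/4-.5+150)
P=dict(fork1=(98,200,59),fork2=(142,263,59),stopA=(260,68,59),stopB=(318,155,59),s34a=(128,168,45),s34b=(185,250,45),s38a=(222,100,45),s38b=(280,180,45),lipL=(196,317,84),lipR=(306,238,84),panL=(112,333,91),panL2=(120,350,91),panR=(350,165,91),panR2=(358,180,91),backL=(15,190,91),backR=(237,28,91))
for n,(u,v,z) in P.items(): 
    w=unproj(C,[D(u,v)],z/1000)[0]; print(n,w.round(3)[:2],((w-[.6039,.1315,0])@rot(np.radians(36))*1000).round(0)[:2])
E
```

```text
fork1 [0.588 0.189] [21. 56.]
fork2 [0.55  0.161] [-27.  56.]
stopA [0.671 0.093] [ 32. -71.]
stopB [0.617 0.056] [-34. -69.]
s34a [0.61  0.174] [30. 31.]
s34b [0.56  0.137] [-33.  30.]
s38a [0.654 0.117] [ 32. -41.]
s38b [0.604 0.08 ] [-30. -42.]
lipL [0.516 0.125] [-75.  46.]
lipR [0.563 0.062] [-74. -32.]
panL [0.505 0.172] [-56.  90.]
panL2 [0.496 0.167] [-67.  92.]
panR [0.605 0.037] [-55. -78.]
panR2 [0.596 0.032] [-65. -76.]
backL [0.588 0.232] [46. 91.]
backR [0.687 0.105] [ 52. -70.]
```

```bash
python3 - <<'E'
from h import *
C=cam("top")
D=lambda u,v:((u+.5)/4-.5+168,(v+.5)/4-.5+150)
L0=np.array([(0,58,59),(0,-65,59),(0,34,42),(0,-38,42),(-78,40,84),(-78,-40,84),(-57,88,91),(-65,88,91),(-57,-88,91),(-65,-88,91)])/1000
U=np.array([D(120,231),D(289,111),D(156,209),D(251,140),D(196,317),D(306,238),D(112,333),D(120,350),D(350,165),D(358,180)])
def f(p):
    L=L0.copy();L[4:,1]+=p[3];return (proj(C,world(p[:3],L))-U).ravel()
r=least_squares(f,[.6,.13,.63,.01],loss="soft_l1");print(r.x.round(4),np.degrees(r.x[2]).round(2),f(r.x).reshape(-1,2).round(1).tolist())
E
```

```text
[0.6065 0.129  0.6371 0.0113] 36.5 [[-0.3, -1.3], [-0.9, -0.4], [-0.1, -0.4], [0.0, 0.1], [0.3, 1.1], [1.0, 0.8], [-1.4, 1.7], [-1.5, 0.3], [1.4, -0.5], [1.4, -1.5]]
```

```bash
python3 -m jog '{"dp":[[-288,-170,40],[-288,-170,40],[-288,-170,40],[-288,-170,40],[-288,-170,40],[-288,-170,40],[-288,-170,40],[-288,-170,40],[-288,-170,40],[-288,-170,40],[-288,-170,40],[-288,-170,40]],"delta_rot":[[0,0,0.15],[0,0,0.3],[0,0,0.45],[0,0,0.6],[0,0,0.75],[0,0,0.9],[0,0,1.05],[0,0,1.2],[0,0,1.35],[0,0,1.5],[0,0,1.56],[0,0,1.56]],"gripper":[-1,-1,-1,-1,-1,-1,-1,-1,-1,-1,-1,-1]}' 5
python3 - <<'E'
from h import *
q=np.array([.6187,-.1696,np.radians(61)])
for l in ((-.003,-.005,.12),(.096,-.005,.12),(.0,-.005,.15)): togo(world(q,l)[0],151)
print(robot.get_obs()["q"].round(2))
E
```

```text
time: 3.55
position: [0.6178, -0.1677, 0.2092]
tool_rot: [0.86, 0.51, -0.0, -0.001]
ft_force: [0.7, 0.4, 0.6]
grip_width: 0.0002
grip_force: 0.0
dp [-4.3, 6.8, 89.2] rz 0.006 tilt [-0.0014, -0.0004, 0.0] n50 1.8 t 3.55 pos [0.6178, -0.1677, 0.2092] F [0.7, 0.4, 0.6] grip 0.0002 0.0
dp [94.7, 7.4, 89.3] rz 0.006 tilt [-0.0014, -0.0004, 0.0] n50 2.6 t 3.55 pos [0.6178, -0.1677, 0.2092] F [0.7, 0.4, 0.6] grip 0.0002 0.0
dp [-1.3, 6.8, 59.2] rz 0.006 tilt [-0.0014, -0.0004, 0.0] n50 1.2 t 3.55 pos [0.6178, -0.1677, 0.2092] F [0.7, 0.4, 0.6] grip 0.0002 0.0
[-0.44  0.56  1.41  0.    1.17  0.06]
```

```bash
python3 -m jog '{"dp":[[-4,7,45],[-4,7,89],[-4,7,89],[12,7,89],[28,7,89],[44,7,89],[58,7,89],[72,7,89],[84,7,89],[95,7,89],[95,7,89],[60,7,75]],"delta_rot":[[0,0,0],[0,0,0],[0,0,0],[0,0,0],[0,0,0],[0,0,0],[0,0,0],[0,0,0],[0,0,0],[0,0,0],[0,0,0],[0,0,0]],"gripper":[-1,-1,-1,-1,-1,-1,-1,-1,-1,-1,-1,-1]}'
python3 - <<'E'
from h import *
q=np.array([.6187,-.1696,np.radians(61)])
for l in ((-.003,-.005,.12),(-.096,-.005,.12)): togo(world(q,l)[0],151)
E
```

```text
time: 4.75
position: [0.653, -0.1167, 0.1326]
tool_rot: [0.859, 0.511, -0.0, -0.002]
ft_force: [-0.6, -1.5, 0.5]
grip_width: 0.0004
grip_force: 0.0
dp [-65.9, 0.1, 12.5] rz 0.009 tilt [-0.0036, -0.0014, 0.0] n50 1.3 t 4.75 pos [0.653, -0.1167, 0.1326] F [-0.6, -1.5, 0.5] grip 0.0004 0.0
dp [-158.9, -0.8, 12.4] rz 0.009 tilt [-0.0036, -0.0014, 0.0] n50 3.2 t 4.75 pos [0.653, -0.1167, 0.1326] F [-0.6, -1.5, 0.5] grip 0.0004 0.0
```

```bash
python3 -m jog '{"dp":[[-35,0,5],[-64,0,14],[-78,0,14],[-92,0,14],[-106,0,14],[-120,0,14],[-132,0,14],[-144,0,14],[-156,0,14],[-156,0,14],[-120,0,0],[-100,0,-40]],"delta_rot":[[0,0,0],[0,0,0],[0,0,0],[0,0,0],[0,0,0],[0,0,0],[0,0,0],[0,0,0],[0,0,0],[0,0,0],[0,0,0],[0,0,0]],"gripper":[-1,-1,-1,-1,-1,-1,-1,-1,-1,-1,-1,-1]}'
python3 - <<'E'
from h import *
togo()
im=robot.camera("top");cv2.imwrite("pics/t2full.png",im[:,:,::-1]);cv2.imwrite("pics/t2.png",cv2.resize(im[120:270,270:420,::-1],(600,600),interpolation=cv2.INTER_CUBIC))
E
```

```text
time: 5.95
position: [0.6024, -0.2059, 0.171]
tool_rot: [0.861, 0.509, -0.002, -0.004]
ft_force: [0.0, -0.9, -0.7]
grip_width: 0.0002
grip_force: 0.0
dp [0.0, 0.0, 0.0] rz 0.000 tilt [-0.01, -0.0006, 0.0] n50 0.0 t 5.95 pos [0.6024, -0.2059, 0.171] F [0.0, -0.9, -0.7] grip 0.0002 0.0
```

View pics/t2.png

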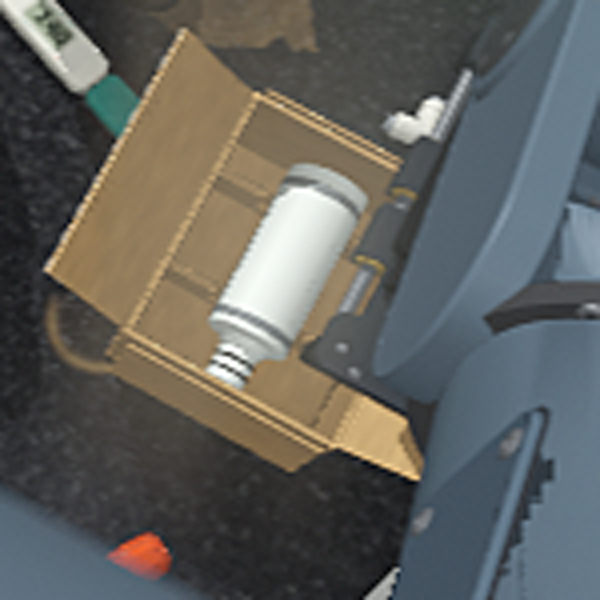

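The picture shows both flaps folded well outward. The cartridge is fully exposed, with its neck tip at crop (225,380) and its cap end near (330,180).

```bash
python3 - <<'E'
from h import *
C=cam("top");B=lambda u,v:((u+.5)/4-.5+270,(v+.5)/4-.5+120)
t=unproj(C,[B(225,382)],.042)[0]
# body silhouettes left/right pairs: cap end and shoulder end at axis height
for n,a,b in (("cap",(285,178),(367,208)),("shoulder",(212,318),(288,352))):
    w=unproj(C,[B(*a),B(*b)],.050);print(n,w.round(4).tolist(),w.mean(0).round(4),np.linalg.norm(w[0]-w[1]).round(3))
print("tip",t.round(4)); c=unproj(C,[B(332,180)],.06)[0];print("cap",c.round(4),np.linalg.norm(t[:2]-c[:2]),np.degrees(np.arctan2(t[1]-c[1],t[0]-c[0])))
u=(t-c);u[2]=0;u/=np.linalg.norm(u);o=t-u*.084;print("origin",o.round(4))
togo([*(o+u*.002)[:2],.17],np.degrees(np.arctan2(u[1],u[0]))-90)
E
```

```text
cap [[0.683, -0.1749, 0.05], [0.6646, -0.2248, 0.05]] [ 0.6738 -0.1998  0.05  ] 0.053
shoulder [[0.5945, -0.1279, 0.05], [0.5742, -0.1735, 0.05]] [ 0.5844 -0.1507  0.05  ] 0.05
tip [ 0.5564 -0.1365  0.042 ]
cap [ 0.6795 -0.2012  0.06  ] 0.1390644855371706 152.2535182190162
origin [ 0.6307 -0.1756  0.042 ]
dp [36.7, 2.7, 10.9] rz 1.555 tilt [0.0075, -0.0026, 0.0] n50 0.8 t 6.0 pos [0.6089, -0.2055, 0.1807] F [2.8, 0.3, 5.1] grip 0.0007 0.0
```

```bash
python3 -m jog '{"dp":[[37,3,0],[37,3,0],[37,3,0],[37,3,0],[37,3,0],[37,3,0],[37,3,0],[37,3,0],[37,3,0],[37,3,0],[37,3,0],[37,3,0]],"delta_rot":[[0,0,-0.15],[0,0,-0.3],[0,0,-0.45],[0,0,-0.6],[0,0,-0.75],[0,0,-0.9],[0,0,-1.05],[0,0,-1.2],[0,0,-1.35],[0,0,-1.5],[0,0,-1.57],[0,0,-1.57]],"gripper":[1,1,1,1,1,1,1,1,1,1,1,1]}'
python3 - <<'E'
from h import *
o=np.array([.6305,-.1757,0]);u=np.array([np.cos(np.radians(151.3)),np.sin(np.radians(151.3)),0])
togo([*(o+u*.002)[:2],.042],61.3)
E
```

```text
time: 7.2
position: [0.6253, -0.1774, 0.1746]
tool_rot: [0.249, 0.969, -0.0, 0.0]
ft_force: [-0.4, 0.2, 0.8]
grip_width: 0.0844
grip_force: 0.0
dp [-1.7, 4.0, 132.6] rz -0.002 tilt [-0.0002, 0.0004, 0.0] n50 2.7 t 7.2 pos [0.6253, -0.1774, 0.1746] F [-0.4, 0.2, 0.8] grip 0.0844 0.0
```

```bash
python3 -m jog '{"dp":[[-2,4,40],[-2,4,80],[-2,4,110],[-2,4,120],[-2,4,120]],"delta_rot":[[0,0,0],[0,0,0],[0,0,0],[0,0,0],[0,0,0]],"gripper":[1,1,1,1,1]}'
python3 - <<'E'
from h import *
o=np.array([.6305,-.1757,0]);u=np.array([np.cos(np.radians(151.3)),np.sin(np.radians(151.3)),0])
togo([*(o+u*.002)[:2],.042],61.3)
E
```

```text
time: 7.7
position: [0.628, -0.1744, 0.053]
tool_rot: [0.249, 0.968, 0.0, -0.002]
ft_force: [0.5, -0.0, 0.5]
grip_width: 0.0871
grip_force: 0.0
dp [-0.9, 0.0, 11.0] rz -0.003 tilt [-0.0003, -0.0032, 0.0] n50 0.2 t 7.7 pos [0.628, -0.1744, 0.053] F [0.5, -0.0, 0.5] grip 0.0871 0.0
```

Down the last 12 mm, then close gently.

```bash
python3 -m jog '{"dp":[[-1,0,6],[-1,0,12],[-1,0,12],[-1,0,12],[-1,0,12],[-1,0,12],[-1,0,12],[-1,0,12],[-1,0,12]],"delta_rot":[[0,0,0],[0,0,0],[0,0,0],[0,0,0],[0,0,0],[0,0,0],[0,0,0],[0,0,0],[0,0,0]],"gripper":[1,1,1,-0.2,-0.2,-0.2,-0.2,-0.2,-0.2]}' 20
python3 -c "
from h import *
togo()"
```

```text
time: 8.6
position: [0.6303, -0.1744, 0.0428]
tool_rot: [0.249, 0.968, 0.001, 0.0]
ft_force: [1.3, 3.1, 1.5]
grip_width: 0.0515
grip_force: 20.0
dp [0.0, 0.0, 0.0] rz 0.000 tilt [0.0017, 0.0004, 0.0] n50 0.0 t 8.6 pos [0.6303, -0.1744, 0.0428] F [1.3, 3.1, 1.5] grip 0.0515 20.0
```

```bash
python3 -m jog '{"dp":[[0,0,-10],[0,0,-30],[0,0,-60],[0,0,-90],[0,0,-120],[0,0,-145],[0,0,-145]],"delta_rot":[[0,0,0],[0,0,0],[0,0,0],[0,0,0],[0,0,0],[0,0,0],[0,0,0]],"gripper":[-0.2,-0.2,-0.2,-0.2,-0.2,-0.2,-0.2]}' 25
python3 -c "
from h import *
togo([.6053,.1306,.175],36.5)"
```

```text
time: 9.3
position: [0.6319, -0.1766, 0.1919]
tool_rot: [0.249, 0.969, -0.001, 0.004]
ft_force: [0.7, -0.8, -2.6]
grip_width: 0.0512
grip_force: 25.0
dp [171.5, 256.4, 15.4] rz 0.431 tilt [-0.0002, 0.0086, 0.0] n50 6.2 t 9.3 pos [0.6319, -0.1766, 0.1919] F [0.7, -0.8, -2.6] grip 0.0512 25.0
```

```bash
python3 -m jog '{"dp":[[25,37,0],[50,74,0],[75,111,5],[100,150,5],[125,187,10],[150,224,15],[171,256,15],[171,256,15],[171,256,15],[171,256,15]],"delta_rot":[[0,0,0.06],[0,0,0.13],[0,0,0.19],[0,0,0.25],[0,0,0.31],[0,0,0.37],[0,0,0.43],[0,0,0.43],[0,0,0.43],[0,0,0.43]],"gripper":[-0.2,-0.2,-0.2,-0.2,-0.2,-0.2,-0.2,-0.2,-0.2,-0.2]}'
python3 - <<'E'
from h import *
togo([.6053,.1306,.16],36.5)
o=robot.get_obs();im=robot.camera("wrist");cv2.imwrite("pics/w3.png",cv2.resize(im[:,:,::-1],(640,480),interpolation=cv2.INTER_CUBIC))
t=robot.camera("top");cv2.imwrite("pics/t3.png",t[:,:,::-1])
a=cv2.resize(im[:,:,::-1],(440,330),interpolation=cv2.INTER_CUBIC);b=cv2.resize(t[140:260,150:270,::-1],(360,360),interpolation=cv2.INTER_CUBIC)
c=np.zeros((360,800,3),np.uint8);c[:330,:440]=a;c[:,440:]=b;cv2.imwrite("pics/c3.png",c)
import pickle;pickle.dump(o,open("w3.pkl","wb"))
E
```

```text
time: 10.3
position: [0.6029, 0.1304, 0.1716]
tool_rot: [0.45, 0.893, -0.001, -0.001]
ft_force: [-0.3, -0.7, -2.9]
grip_width: 0.0509
grip_force: 25.0
dp [-1.3, 2.1, 11.6] rz 0.001 tilt [-0.0019, -0.0003, 0.0] n50 0.2 t 10.3 pos [0.6029, 0.1304, 0.1716] F [-0.3, -0.7, -2.9] grip 0.0509 25.0
```

View pics/c3.png

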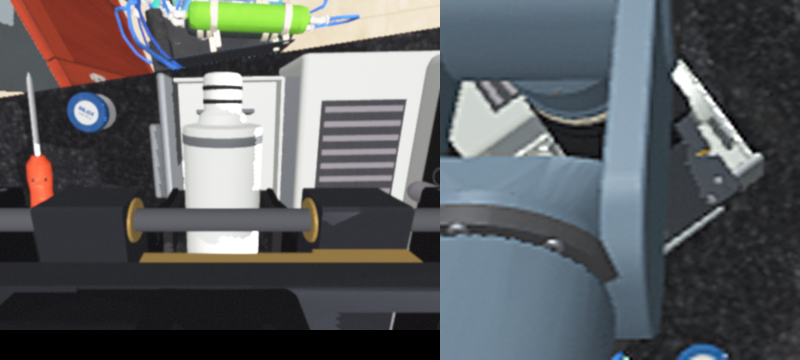

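```bash
python3 - <<'E'
import cv2
from rig import robot
import numpy as np
im=robot.camera("wrist")[60:240,160:360,::-1]
cv2.imwrite("pics/w3z.png",cv2.resize(im,None,fx=3.333,fy=3.333,interpolation=cv2.INTER_CUBIC)[:600])
E
```

```text
(no output)
```

View pics/w3z.png

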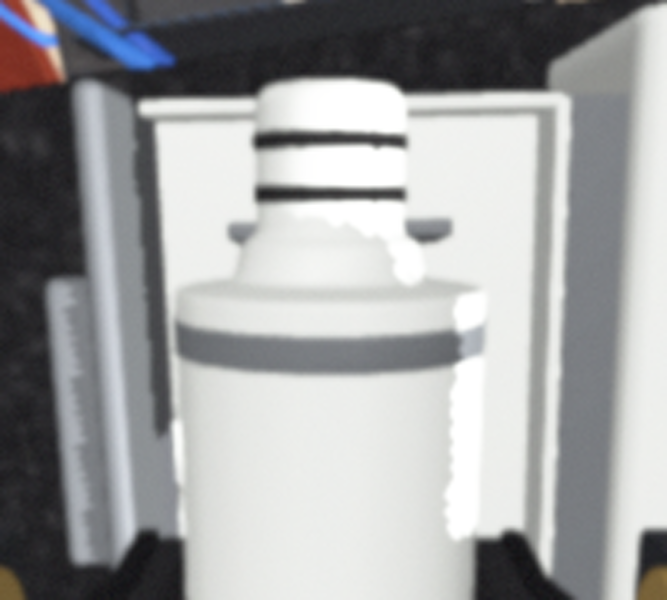

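```bash
python3 - <<'E'
from h import *
o=robot.get_obs();K,T=cam("wrist",o);C=(K,T);M=R.from_quat(o["tool_rot"]).as_matrix();p=np.array(o["position"])
W=lambda u,v:((u+.5)/3.333-.5+160,(v+.5)/3.333-.5+60)
tl=lambda P:((P-p)@M*1000).round(1)
z=p[2]+.004
P=unproj(C,[W(229,231),W(453,231)],.059);print("prongs world",P.round(4).tolist(),"tool",tl(P).tolist(),"width",np.linalg.norm(P[0]-P[1]).round(4))
print("tip tool",tl(unproj(C,[W(331,80)],z+.010)),"neck sides",tl(unproj(C,[W(256,150),W(407,150)],z)).tolist(),"shoulder",tl(unproj(C,[W(178,330),W(486,330)],z)).tolist())
cr=np.array([.6065,.129,np.radians(36.5)]);Q=P.mean(0);print("prong mid in cradle",((Q-np.r_[cr[:2],0])@rot(cr[2])*1000).round(1))
# inner corners of drawer, z~.09 : side wall inner-left at panel, and panel top outer corner
for n,uv,zz in (("wall L",(140,105),.085),("wall R",(570,98),.085),("panel outer corner",(80,85),.091),("lip end",(52,282),.0845)):
    X=unproj(C,[W(*uv)],zz)[0];print(n,X.round(4),((X-np.r_[cr[:2],0])@rot(cr[2])*1000).round(1))
togo()
E
```

```text
prongs world [[0.5467, 0.162, 0.059], [0.5976, 0.1996, 0.059]] tool [[59.5, -26.6, 113.3], [59.5, 36.7, 113.3]] width 0.0633
tip tool [[ 85.1   1.9 -14. ]] neck sides [[75.8, -10.0, -4.0], [75.8, 14.0, -4.0]] shoulder [[47.2, -23.5, -4.0], [47.1, 27.7, -4.0]]
prong mid in cradle [ 3.2 62.1 59. ]
wall L [0.5132 0.1762 0.085 ] [-46.9  93.4  85. ]
wall R [0.5979 0.2406 0.085 ] [59.5 94.9 85. ]
panel outer corner [0.5003 0.1716 0.091 ] [-60.   97.4  91. ]
lip end [0.5187 0.1264 0.0845] [-72.1  50.1  84.5]
dp [0.0, 0.0, 0.0] rz 0.000 tilt [-0.0005, 0.0, 0.0] n50 0.0 t 10.45 pos [0.6035, 0.1299, 0.1723] F [-0.4, 0.3, -2.2] grip 0.0515 25.0
```

```bash
python3 -m jog '{"dp":[[0,2,30],[0,2,60],[0,2,80],[0,2,88],[0,2,94],[0,2,100],[0,2,106],[0,2,110],[0,2,110]],"delta_rot":[[0,0,0],[0,0,0],[0,0,0],[0,0,0],[0,0,0],[0,0,0],[0,0,0],[0,0,0],[0,0,0]],"gripper":[-0.2,-0.2,-0.2,-0.2,-0.2,-0.2,-0.2,-0.2,-0.2]}'
python3 -c "
from h import *
o=robot.get_obs();print(np.round(o['moment'],2))
togo([.6053,.1306,.0488],36.5)"
```

```text
time: 11.35
position: [0.6057, 0.1325, 0.0627]
tool_rot: [0.45, 0.893, 0.0, 0.001]
ft_force: [2.0, -0.9, -2.4]
grip_width: 0.0512
grip_force: 25.0
[-0.26 -0.15  0.01]
dp [-1.3, -1.4, 13.9] rz 0.001 tilt [0.0012, 0.0012, 0.0] n50 0.3 t 11.35 pos [0.6057, 0.1325, 0.0627] F [2.0, -0.9, -2.4] grip 0.0512 25.0
```

```bash
python3 -m jog '{"dp":[[0,-1,3],[0,-1,6],[0,-1,9],[0,-1,11],[0,-1,12],[0,-1,13],[0,-1,13]],"delta_rot":[[0,0,0],[0,0,0],[0,0,0],[0,0,0],[0,0,0],[0,0,0],[0,0,0]],"gripper":[-0.2,-0.2,-0.2,-0.2,-0.2,-0.2,-0.2]}'
python3 -c "
from h import *
o=robot.get_obs();print(np.round(o['moment'],2))
togo([.6053,.1306,.0488],36.5)"
```

```text
time: 12.05
position: [0.6059, 0.1315, 0.0506]
tool_rot: [0.45, 0.893, 0.001, 0.002]
ft_force: [2.9, -4.7, 4.8]
grip_width: 0.0512
grip_force: 25.0
[-0.84 -0.51  0.06]
dp [-0.3, -1.0, 1.8] rz 0.001 tilt [0.0026, 0.0029, 0.0] n50 0.0 t 12.05 pos [0.6059, 0.1315, 0.0506] F [2.9, -4.7, 4.8] grip 0.0512 25.0
```

```bash
python3 -m jog '{"dp":[[-1,0,-1],[-2,-0.5,-1],[-2,-0.5,0],[-2,-0.5,1]],"delta_rot":[[0,0,0],[0,0,0],[0,0,0],[0,0,0]],"gripper":[-0.2,-0.2,-0.2,-0.2]}'
python3 -c "
from h import *
o=robot.get_obs();print(np.round(o['moment'],2))
togo([.6053,.1306,.0488],36.5)"
```

```text
time: 12.45
position: [0.6049, 0.1304, 0.0502]
tool_rot: [0.45, 0.893, 0.0, 0.0]
ft_force: [-1.0, -0.7, 16.1]
grip_width: 0.0513
grip_force: 25.0
[-0.37  0.27  0.  ]
dp [-0.1, 0.4, 1.4] rz 0.001 tilt [0.0002, -0.0001, 0.0] n50 0.0 t 12.45 pos [0.6049, 0.1304, 0.0502] F [-1.0, -0.7, 16.1] grip 0.0513 25.0
```

```bash
python3 -m jog '{"dp":[[0,0,-1],[0,0,-1],[0,0,-1],[0,0,-1],[0,0,-1],[0,0,-1]],"delta_rot":[[0,0,0],[0,0,0],[0,0,0],[0,0,0],[0,0,0],[0,0,0]],"gripper":[-0.2,0.1,0.4,0.5,0.5,0.5]}'
python3 -c "
from h import *
togo()"
python3 -m jog '{"dp":[[0,0,-5],[0,0,-20],[0,0,-50],[0,0,-80],[0,0,-110],[0,0,-110]],"delta_rot":[[0,0,0],[0,0,0],[0,0,0],[0,0,0],[0,0,0],[0,0,0]],"gripper":[0.5,0.5,0.5,0.5,0.5,0.5]}'
python3 -c "
from h import *
togo()
im=robot.camera('wrist')[:,:,::-1];cv2.imwrite('pics/w4.png',im)
"
```

```text
time: 13.05
position: [0.6038, 0.1304, 0.0488]
tool_rot: [0.45, 0.893, -0.0, -0.001]
ft_force: [0.3, 0.5, -0.2]
grip_width: 0.0643
grip_force: 0.0
dp [0.0, 0.0, 0.0] rz 0.000 tilt [-0.0018, -0.0016, 0.0] n50 0.0 t 13.05 pos [0.6038, 0.1304, 0.0488] F [0.3, 0.5, -0.2] grip 0.0643 0.0
time: 13.65
position: [0.6084, 0.1304, 0.1656]
tool_rot: [0.45, 0.893, 0.003, 0.005]
ft_force: [-0.1, 0.0, 1.0]
grip_width: 0.0651
grip_force: 0.0
dp [0.0, 0.0, 0.0] rz 0.000 tilt [0.0093, 0.0063, 0.0] n50 0.0 t 13.65 pos [0.6084, 0.1304, 0.1656] F [-0.1, 0.0, 1.0] grip 0.0651 0.0
```

```bash
python3 -c "
from h import *
togo([.4965,.0625,.16],126.5)"
```

```text
dp [11.3, -129.0, 2.5] rz -1.570 tilt [0.0057, 0.0039, 0.0] n50 2.6 t 13.7 pos [0.6069, 0.1303, 0.1632] F [-0.8, -0.2, -0.8] grip 0.0653 0.0
```

```bash
python3 -m jog '{"dp":[[3,-30,0],[6,-70,0],[9,-100,0],[11,-130,0],[11,-130,0],[11,-130,0],[11,-130,0],[11,-130,0],[11,-130,0],[11,-130,0],[11,-130,0],[11,-130,0]],"delta_rot":[[0,0,-0.15],[0,0,-0.3],[0,0,-0.45],[0,0,-0.6],[0,0,-0.75],[0,0,-0.9],[0,0,-1.05],[0,0,-1.2],[0,0,-1.35],[0,0,-1.5],[0,0,-1.57],[0,0,-1.57]],"gripper":[-1,-1,-1,-1,-1,-1,-1,-1,-1,-1,-1,-1]}' 5
python3 - <<'E'
from h import *
togo([.4965,.0625,.068],126.5)
t=robot.camera("top")[:,:,::-1];s=robot.camera("scene")[:,:,::-1];cv2.imwrite("pics/t5.png",t);cv2.imwrite("pics/s5.png",s)
a=cv2.resize(t[140:260,160:280],(400,400),interpolation=cv2.INTER_CUBIC);b=cv2.resize(s[140:260,150:270],(400,400),interpolation=cv2.INTER_CUBIC)
cv2.imwrite("pics/c5.png",np.hstack([a,b]))
E
```

```text
time: 14.9
position: [0.4931, 0.0616, 0.159]
tool_rot: [-0.313, 0.95, 0.0, -0.001]
ft_force: [-0.4, 0.3, 0.1]
grip_width: 0.0007
grip_force: 0.0
dp [-3.4, -1.5, 91.0] rz -0.000 tilt [0.0014, -0.0014, 0.0] n50 1.8 t 14.9 pos [0.4931, 0.0616, 0.159] F [-0.4, 0.3, 0.1] grip 0.0007 0.0
```

View pics/c5.png

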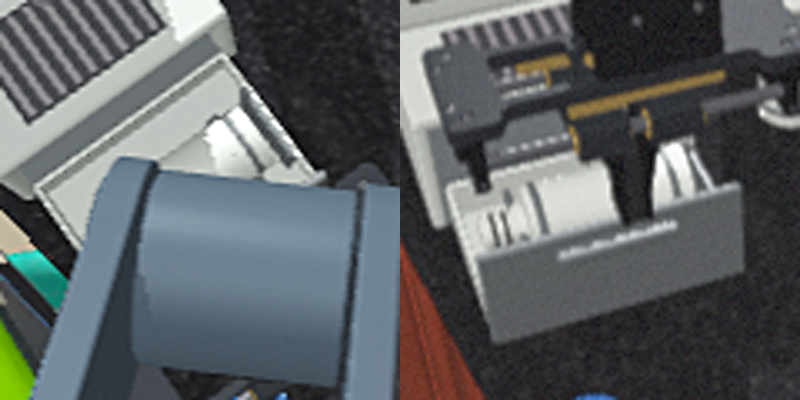

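The cartridge is seated: cap end at the stop, neck down between the fork prongs, body level in the drawer. Next I lower in front of the lip and push.

```bash
python3 -m jog '{"dp":[[0,0,45],[0,0,88],[0,0,91],[-15,-1,91],[-28,-1,91],[-36,-1,91],[-44,-1,91],[-52,-1,91],[-60,-1,91],[-68,-1,91],[-76,-1,91],[-84,-1,91]],"delta_rot":[[0,0,0],[0,0,0],[0,0,0],[0,0,0],[0,0,0],[0,0,0],[0,0,0],[0,0,0],[0,0,0],[0,0,0],[0,0,0],[0,0,0]],"gripper":[-1,-1,-1,-1,-1,-1,-1,-1,-1,-1,-1,-1]}'
python3 - <<'E'
from h import *
cr=np.array([.6065,.129,np.radians(36.5)]);o=robot.get_obs()
print("cradle frame",((o["position"]-np.r_[cr[:2],0])@rot(cr[2])*1000).round(1),"F",(o["ft_force"]@rot(cr[2])).round(1))
E
```

```text
time: 16.2
position: [0.5621, 0.1112, 0.0684]
tool_rot: [-0.313, 0.95, 0.0, -0.0]
ft_force: [-0.9, -0.3, 1.4]
grip_width: 0.0007
grip_force: 0.8
cradle frame [-46.3  12.1  68.4] F [-0.9  0.3  1.4]
```

```bash
python3 -m jog '{"dp":[[-8,0,0],[-16,0,0],[-24,0,0],[-32,0,0],[-40,0,0],[-48,0,0],[-56,0,0],[-62,0,0],[-67,0,0],[-70,0,0],[-70,0,0]],"delta_rot":[[0,0,0],[0,0,0],[0,0,0],[0,0,0],[0,0,0],[0,0,0],[0,0,0],[0,0,0],[0,0,0],[0,0,0],[0,0,0]],"gripper":[-1,-1,-1,-1,-1,-1,-1,-1,-1,-1,-1]}'
python3 - <<'E'
from h import *
cr=np.array([.6065,.129,np.radians(36.5)]);o=robot.get_obs()
print("cradle frame",((o["position"]-np.r_[cr[:2],0])@rot(cr[2])*1000).round(1),"F",(o["ft_force"]@rot(cr[2])).round(1))
E
```

```text
time: 17.3
position: [0.6194, 0.1526, 0.0688]
tool_rot: [-0.313, 0.95, -0.0, 0.001]
ft_force: [-0.5, -0.9, -0.5]
grip_width: 0.0004
grip_force: 0.0
cradle frame [24.4 11.3 68.8] F [-0.9 -0.4 -0.5]
```

Force is still only friction, so I will ease on over the catch.

```bash
python3 -m jog '{"dp":[[-2,0,0],[-4,0,0],[-6,0,0],[-8,0,0],[-10,0,0],[-10,0,0]],"delta_rot":[[0,0,0],[0,0,0],[0,0,0],[0,0,0],[0,0,0],[0,0,0]],"gripper":[-1,-1,-1,-1,-1,-1]}'
cat >c.py <<'E'
from h import *
cr=np.array([.6065,.129,np.radians(36.5)])
for i in range(3):
    o=robot.get_obs();print("cradle frame",((o["position"]-np.r_[cr[:2],0])@rot(cr[2])*1000).round(1),"F",(o["ft_force"]@rot(cr[2])).round(1));robot.camera("top")
E
python3 c.py
```

```text
time: 17.9
position: [0.6269, 0.1586, 0.0686]
tool_rot: [-0.313, 0.95, 0.0, 0.001]
ft_force: [-0.1, 0.6, -0.7]
grip_width: 0.0004
grip_force: 0.0
cradle frame [34.  11.7 68.6] F [ 0.3  0.5 -0.7]
cradle frame [33.9 11.8 68.6] F [ 0.5 -0.1  0.8]
cradle frame [33.8 11.8 68.5] F [-0.1  0.  -0.6]
```

```bash
python3 -m jog '{"dp":[[-2,0,0],[-4,0,0],[-6,0,0]],"delta_rot":[[0,0,0],[0,0,0],[0,0,0]],"gripper":[-1,-1,-1]}'
python3 c.py
python3 -m jog '{"dp":[[-2,0,0],[-4,0,0]],"delta_rot":[[0,0,0],[0,0,0]],"gripper":[-1,-1]}'
python3 c.py
```

```text
time: 18.35
position: [0.6279, 0.1599, 0.0684]
tool_rot: [-0.314, 0.949, -0.001, -0.005]
ft_force: [-7.6, -9.1, 7.4]
grip_width: 0.0004
grip_force: 5.9
cradle frame [35.6 12.1 68.4] F [-11.5  -2.8   7.4]
cradle frame [35.6 12.1 68.4] F [-9.4 -1.9  5.5]
cradle frame [35.5 12.1 68.4] F [-8.1 -2.5  5.8]
time: 18.7
position: [0.629, 0.1607, 0.0684]
tool_rot: [-0.314, 0.949, -0.001, -0.007]
ft_force: [-8.5, -8.1, 8.2]
grip_width: 0.0005
grip_force: 5.5
cradle frame [36.9 12.1 68.4] F [-11.7  -1.4   8.2]
cradle frame [39.  12.1 68.5] F [-5.5 -0.5  2.5]
cradle frame [40.4 12.1 68.5] F [-4.1 -0.4  2.1]
```

```bash
python3 -m jog '{"dp":[[-2,0,0],[-4,0,0],[-4,0,0]],"delta_rot":[[0,0,0],[0,0,0],[0,0,0]],"gripper":[-1,-1,-1]}'
python3 c.py
```

```text
time: 19.15
position: [0.6364, 0.1661, 0.0684]
tool_rot: [-0.314, 0.95, -0.0, -0.002]
ft_force: [-4.2, -4.2, 3.7]
grip_width: 0.0
grip_force: 3.1
cradle frame [46.1 12.  68.4] F [-5.9 -0.9  3.7]
cradle frame [46.1 12.  68.4] F [-6.2 -0.4  3.1]
cradle frame [46.1 12.1 68.4] F [-5.  -0.7  3.5]
```

```bash
python3 -m jog '{"dp":[[-2,0,0],[-4,0,0],[-4,0,0]],"delta_rot":[[0,0,0],[0,0,0],[0,0,0]],"gripper":[-1,-1,-1]}'
python3 c.py
```

```text
time: 19.6
position: [0.6365, 0.1662, 0.0684]
tool_rot: [-0.314, 0.949, -0.001, -0.006]
ft_force: [-10.0, -9.8, 8.3]
grip_width: 0.0004
grip_force: 7.1
cradle frame [46.2 12.1 68.4] F [-13.9  -2.    8.3]
cradle frame [46.2 12.1 68.4] F [-14.8  -1.6   8.5]
cradle frame [46.2 12.1 68.4] F [-13.7  -2.1   8.9]
```

```bash
python3 -m jog '{"dp":[[-2,0,0],[-4,0,0],[-4,0,0]],"delta_rot":[[0,0,0],[0,0,0],[0,0,0]],"gripper":[-1,-1,-1]}'
python3 c.py
python3 -m jog '{"dp":[[10,0,0],[30,0,0],[70,0,0],[110,0,0],[110,0,-40],[110,0,-80],[120,0,-100],[140,60,-100],[160,110,-100],[180,150,-100],[180,150,-100]],"delta_rot":[[0,0,0],[0,0,0],[0,0,0],[0,0,0],[0,0,0],[0,0,0],[0,0,0],[0,0,0],[0,0,0],[0,0,0],[0,0,0]],"gripper":[-1,-1,-1,-1,-1,-1,-1,-1,-1,-1,-1]}'
python3 - <<'E'
from h import *
togo()
for c in("top","scene"):
    im=robot.camera(c);cv2.imwrite(f"pics/{c}9.png",im[:,:,::-1])
    print(c,[(n,[(np.round(d["rect"]).tolist(),round(d["score"],2)) for d in robot.search_frame(n,c)[:1]]) for n in("drawer_pull","dispenser","grease_tub","driver_ph","tds_meter","spent_cartridge")])
# expected lip end points if home at this shift
a=np.radians(36.5);n=np.array([np.cos(a),np.sin(a),0])
for s in (.134,.124):
    w=world([.6065+s*n[0],.129+s*n[1],a],[(-.078,.052,.0845),(-.078,-.028,.0845)])
    for c in("top","scene"):print(s,c,proj(cam(c),w).round(1).tolist())
E
```

```text
time: 20.05
position: [0.6365, 0.1664, 0.0684]
tool_rot: [-0.315, 0.949, -0.002, -0.01]
ft_force: [-15.9, -15.9, 14.0]
grip_width: 0.0006
grip_force: 11.1
cradle frame [46.3 12.2 68.4] F [-22.2  -3.3  14. ]
cradle frame [46.3 12.2 68.4] F [-20.9  -3.8  13.3]
cradle frame [46.3 12.2 68.4] F [-21.1  -3.6  14. ]
time: 21.3
position: [0.4051, 0.187, 0.1685]
tool_rot: [-0.315, 0.949, 0.001, -0.001]
ft_force: [-0.5, 0.1, -0.0]
grip_width: 0.0008
grip_force: 0.0
dp [0.0, 0.0, 0.0] rz 0.000 tilt [0.0028, -0.0021, 0.0] n50 0.0 t 21.3 pos [0.4051, 0.187, 0.1685] F [-0.5, 0.1, -0.0] grip 0.0008 0.0
top [('drawer_pull', [([162.0, 154.0, 226.0, 196.0], 0.87)]), ('dispenser', [([103.0, 71.0, 231.0, 200.0], 0.9)]), ('grease_tub', [([232.0, 252.0, 251.0, 276.0], 0.62)]), ('driver_ph', [([243.0, 251.0, 315.0, 301.0], 0.69)]), ('tds_meter', [([267.0, 110.0, 304.0, 154.0], 0.62)]), ('spent_cartridge', [([240.0, 97.0, 261.0, 132.0], 0.9)])]
scene [('drawer_pull', [([160.0, 163.0, 233.0, 205.0], 0.85)]), ('dispenser', [([129.0, 80.0, 239.0, 210.0], 0.71)]), ('grease_tub', []), ('driver_ph', [([198.0, 279.0, 299.0, 310.0], 0.85)]), ('tds_meter', []), ('spent_cartridge', [([257.0, 126.0, 275.0, 179.0], 0.98)])]
0.134 top [[184.5, 184.1], [212.3, 164.9]]
0.134 scene [[182.8, 179.8], [216.2, 171.7]]
0.124 top [[186.9, 187.5], [214.7, 168.2]]
0.124 scene [[183.8, 182.4], [217.5, 174.2]]
```

```bash
python3 -c "
from rig import robot
print(robot.hand_in())"
```

```text
the job is handed in; nothing more can be done
None
```

I handed the job in at about 21 s: both flaps are folded well back, the cartridge is in the cradle with its neck in the fork, and the drawer is pushed home. I judged it home by feel: it passed the catch and then held against a 22 N push. I didn't view a picture of the closed front.

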